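# Space and stack the slide trays for drying

## Robot

A 6-joint arm with a two-finger parallel gripper is mounted at the origin on the work surface. World frame = base frame: x ahead of the robot, y to its left, z up, the work surface at z = 0. Lengths are in mm, angles in degrees, forces in N, time in s.
With the tool pointing down it reaches from about 300 to 850 mm from the base axis. Payload 4.2 kg.
Tool frame: the origin (TCP) lies between the finger pads; the fingertips stand 22 mm ahead of it and the grasp point (between the pads) lies 3 mm ahead of it; z points along the fingers, y is the direction in which the jaws open and shut (so a half turn about z gives the same grasp; the last joint's range is limited). The gripper opens to 91 mm and grips with 3 to 60 N. Pads are 32 mm wide; open, the fingers measure 118 mm over their backs; the gripper's body (76 mm by 178 mm) begins 60 mm behind the grasp point.
Start: joints at [-69.729, 18.312, 89.639, -0, 72.044, -1.146], TCP at [209.969, -535.31, 212.576] pointing down, gripper open.
Joint ranges: [-177.97, 177.97], [-48.28, 115.42], [12.27, 149.76], [-77.06, 257.06], [2.81, 150.46], [-146.56, 146.56]. Speed limits (degrees/s): [147.25, 147.25, 180, 180, 180, 180].

## Interface

Orientations are given as [roll, pitch, yaw] about the fixed x, y, z axes, in that order (R = Rz(yaw) Ry(pitch) Rx(roll)).
In Python, from workcell import * gives the robot as it stands.
- The arm moves only by the shell command python3 -m jog 'ROWS' [OPENING] [FORCE]. ROWS is text: rows parted by semicolons, each of 6 numbers parted by spaces: the shift along the tool's x, y, z in units of 0.5 m (1.0 is 0.5 m), then the turn, a rotation vector about the tool's x, y, z in units of pi/2 rad (1.0 is pi/2 rad). A call has 1 to 20 rows; each row is the pose to reach, as a shift and turn from the pose measured when the call began, along the tool's axes at that moment; what a row does not reach only later rows make up. A row lasts 1/12 s, in which the tool goes at most 41.7 mm and 7.16 degrees, less where a joint would pass 70% of its speed; a pose out of reach is approached as far as the arm can. A call with a number of a shift or a turn outside -1 to 1 is refused whole. A call with a gripper value outside its range is refused whole. OPENING is the opening, from -1 (shut) to 1 (fully open), set as the call begins (- or left out, the last holds). The fingers move at their own pace and stop on an object; FORCE is the grip in N (left out, the last holds). Time passes only in rows, so rows that repeat a pose let the fingers close. It gives the time, the measured TCP pose, the force and the opening at its end, in the units of the state.
- state(): the state, without advancing time (a new reading comes with each control period).
- grab_frame(name): name is "scene" or "side" or "wrist"; returns the picture (384x512x3 uint8, red, green, blue); there is no depth.
- calibration(name): a dict with "mtx" (3x3 intrinsics, pixels), "rvec" (rotation vector, rad) and "tvec" (3), from world to camera coordinates, as OpenCV has them. Camera axes: x right, y down, z forward; pixel columns grow to the right and rows downward; lengths in mm; the calibration is good to about 2 mm. A picture is of the moment at which its call begins: read the wrist's pose just before it. calibration takes no time and is no camera call; for the wrist camera it gives the pose at the moment of the call.
- job_done(): hands the job in, once; it reports no verdict.
Trained networks look in the newest picture that a camera, given by its name, has taken for a name from the list of things; names that differ only in an ending like _2 or _b are one class to them, and where a whole thing is asked for, a point or a joint stands for the part that bears it (a point fixed in the world has none). Each returns a list of dicts, best first, with "confidence" (0 to 1); they miss things now and then, are a little off and sometimes report something else, mostly with a low value. They report only what shows in the picture. A call takes as long as a camera call. They do not tell look-alikes from the thing itself.
- spot_in(query, camera): "rect" ([left, top, right, bottom] in pixels, round what is visible of it).
- tip_of(query, camera): "location" ([column, row] in pixels: a listed point, or the origin of a listed thing).
The state is a dict: "time_s": time; "qpos": joint angles; "qvel": joint speeds; "effort": joint torques, N m; "ee_pos": TCP position; "ee_rot": TCP orientation; "force": force on the tool from outside, world axes, zero at the start; "torque": the same for the moment, N m; "gripper_width": finger opening in mm.
Only numpy, scipy, OpenCV 4.12 (cv2) and the standard library are available. Lean on these libraries where they do the work, as an engineer would, in place of code of your own. Each camera call takes 0.05 s, during which the arm holds its last target. There are 200 camera calls.

## Task

The wet slides on the grey drying base must dry with air above them: take the orange spacer bar out of the green caddy and lower it flat into the empty pair of guide lugs on the base, centred, then lay the blue slide tray by its black handle on the two spacer bars, level, centred over the base between the lugs and lined up with it. Lower both gently rather than dropping them, let nothing touch the wet slides on the base, keep the other spacer bar in its place, and do not disturb the objective lens and the oil bottle.

Things in the scene. Friction and masses are not known exactly. Their poses are not given: they have to be found in the camera images.
- spacer_c (a point): Centre of the loose orange spacer bar, 180 (x) x 18 x 22 mm high, about 120 g. It starts in a channel of the caddy, 8 mm above the bench, its last 43 mm (-x end) sticking out; only that end can be grasped there. Between the base's lugs, which cover 44 mm at each end, only its middle can be held: so put it down on the bench and take it again.
- spacer2_c (a point): Centre of the other, identical orange spacer bar, which already lies loose in its place between lugs on the base, along the base's x axis.
- base: Grey drying base fixed to the bench, 190 mm (x) by 250 mm (y), 8 mm thick, origin at the centre of its underside, turned any way. Spacer bars lie along x at y = +80 and -80 mm; black lugs 37 mm high above the plate flank each bar's two ends, from 46 to 92 mm either side of its middle, 24 mm apart (3 mm play each side). The tray goes along y between the lugs' inner ends (92 mm apart).
- slot_empty (a point): Middle of the empty spacer place, on the plate's upper face (8 mm above the bench), axes as the base: the bar's length goes along x, either way round. The bar's centre is 11 mm above it when seated.
- slot_taken (a point): Middle of the spacer place that is already filled, on the plate's upper face, axes as the base.
- stack_mid (a point): Point over the base's centre at the height of the upper faces of the spacer bars (30 mm above the bench), axes as the base; the middle of the tray's underside belongs here, the tray's y axis along the base's y, either way round.
- slides: Three wet glass slides with coloured cover slips, fixed on the middle of the base's plate, each 76 x 26 x 1.5 mm; together they cover 76 mm in the base's x and 86 mm in its y, centred; origin on the plate at the centre.
- caddy: Green caddy fixed to the bench, 138 mm long (x), 104 mm wide (y), 44 mm high, origin at the centre of its underside. Two channels 24 mm wide, 8 mm off the bench, run along x at y = +30 mm (with the spacer bar) and -30 mm (empty), open above and at the -x end, walled at +x. Its walls stand 14 mm above the bar, with 3 mm play each side.
- tray_handle (a point): Centre of the black handle of the blue metal slide tray: an upright block 14 mm (tray's x) by 60 mm (y), from the tray's upper face at 6 mm up to 40 mm above the tray's underside; this point is 23 mm above the underside, over the tray's centre of mass. z up.
- tray_mid (a point): Middle of the underside of the loose blue metal slide tray, a flat plate 80 mm (x) by 200 mm (y), 6 mm thick, about 350 g, carrying four slides and the black handle; it starts flat on the bench. Axes as the tray.
- lens: Loose steel microscope objective with a yellow ring, 32 mm across and 58 mm high, standing on the bench; origin at the centre of its underside. To be left alone.
- oil: Loose amber bottle of immersion oil, 34 mm across and 70 mm high, standing on the bench; origin at the centre of its underside. To be left alone.
There are look-alikes about, which are no part of the job. What is shaped like the part that bears spacer_c but white or yellow is not meant.

How it is judged:
By the outcome, as a careful person would: the job done as asked, in the order asked, and still so for the second after the job is handed in, with the robot touching nothing.
It also fails if it takes over 62 s, if anything falls off the work surface, if the arm or the gripper's body presses on something with over 40 N, if the wrist force passes 120 N, or if a joint passes its speed limit or range.

## Working session

There is one attempt and no reset: what is moved stays moved. The work goes in short steps, Python scripts to look and compute and a shell command to move; the robot and the scene stay as the last step left them, time stands still between calls to the robot, and variables do not carry over. Pictures are saved under pics/ and viewed, about 8 in all and at most 12, crops included, and the job is handed in when it is done.

```bash
mkdir -p pics; ls; cat > h.py <<'E'
from workcell import *
import numpy as np, cv2
from scipy.spatial.transform import Rotation as R
def cam(n):
    c=calibration(n); return np.array(c["mtx"]),cv2.Rodrigues(np.array(c["rvec"],float))[0],np.array(c["tvec"],float).ravel()
def ray(c,px,z):
    K,Rm,t=c; d=Rm.T@np.linalg.inv(K)@np.array([px[0],px[1],1.]); o=-Rm.T@t
    return o+d*(z-o[2])/d[2]
def proj(c,p):
    K,Rm,t=c; q=K@(Rm@np.array(p,float)+t); return q[:2]/q[2]
E
python3 - <<'E'
from h import *
ims=[]
for n in ["scene","side","wrist"]:
    im=grab_frame(n); cv2.imwrite(f"pics/{n}0.png",im[:,:,::-1])
    ims.append(im)
cv2.imwrite("pics/a0.png",cv2.resize(ims[0],(800,600),interpolation=cv2.INTER_CUBIC)[:,:,::-1])
cv2.imwrite("pics/b0.png",cv2.resize(ims[1],(800,600),interpolation=cv2.INTER_CUBIC)[:,:,::-1])
Z=dict(spacer_c=19,spacer2_c=19,base=0,slot_empty=8,slot_taken=8,stack_mid=30,slides=8,caddy=0,tray_handle=23,tray_mid=0,lens=0,oil=0)
for n in ["scene","side"]:
    c=cam(n); print(n,"campos",(-c[1].T@c[2]).round())
    for q,z in Z.items():
        for r in tip_of(q,n)[:3]:
            print(n,q,np.round(r["location"]),round(r["confidence"],2),ray(c,r["location"],z).round(0))
E
```

```text
pics
scene campos [1049. -640.  852.]
scene spacer_c [236. 168.] 0.8 [326. 159.  19.]
scene spacer_c [257. 132.] 0.8 [234. 413.  19.]
scene spacer_c [320. 163.] 0.48 [567. 386.  19.]
scene spacer2_c [277. 207.] 0.52 [576.  83.  19.]
scene base [254. 223.] 0.83 [551. -11.   0.]
scene base [255. 218.] 0.16 [539.   8.   0.]
scene slot_empty [190. 297.] 0.57 [ 588. -340.    8.]
scene slot_empty [236. 228.] 0.56 [521. -70.   8.]
scene slot_taken [276. 214.] 0.71 [587.  61.   8.]
scene slot_taken [320. 167.] 0.5 [570. 380.   8.]
scene stack_mid [258. 217.] 0.93 [559.  -4.  30.]
scene stack_mid [188. 296.] 0.16 [ 592. -350.   30.]
scene slides [257. 218.] 0.92 [548.   8.   8.]
scene slides [257. 218.] 0.55 [550.   7.   8.]
scene caddy [318. 173.] 0.98 [581. 347.  -0.]
scene caddy [255. 224.] 0.38 [556. -13.   0.]
scene tray_handle [189. 292.] 0.55 [ 582. -336.   23.]
scene tray_mid [188. 296.] 0.61 [ 577. -339.   -0.]
scene lens [337. 212.] 0.41 [740. 207.   0.]
scene oil [286. 297.] 0.71 [ 789. -173.    0.]
side campos [438. 846. 649.]
side spacer_c [386. 340.] 0.93 [225. 432.  19.]
side spacer_c [332. 251.] 0.83 [313. 199.  19.]
side spacer_c [213. 299.] 0.56 [576. 375.  19.]
side spacer2_c [234. 209.] 0.87 [581.  63.  19.]
side base [246. 200.] 0.59 [558.  -5.   0.]
side slot_empty [214. 290.] 0.68 [580. 343.   8.]
side slot_empty [260. 185.] 0.64 [522. -78.   8.]
side slot_taken [236. 213.] 0.63 [575.  68.   8.]
side stack_mid [248. 190.] 0.67 [551. -15.  30.]
side stack_mid [249. 199.] 0.31 [543.  26.  30.]
side slides [244. 197.] 0.78 [563. -11.   8.]
side caddy [213. 292.] 0.62 [584. 341.   0.]
side caddy [238. 214.] 0.27 [570.  63.   0.]
side tray_handle [251. 140.] 0.93 [ 583. -350.   23.]
side tray_mid [252. 147.] 0.7 [ 576. -338.    0.]
side oil [186. 165.] 0.72 [ 788. -179.    0.]
```

View pics/a0.png

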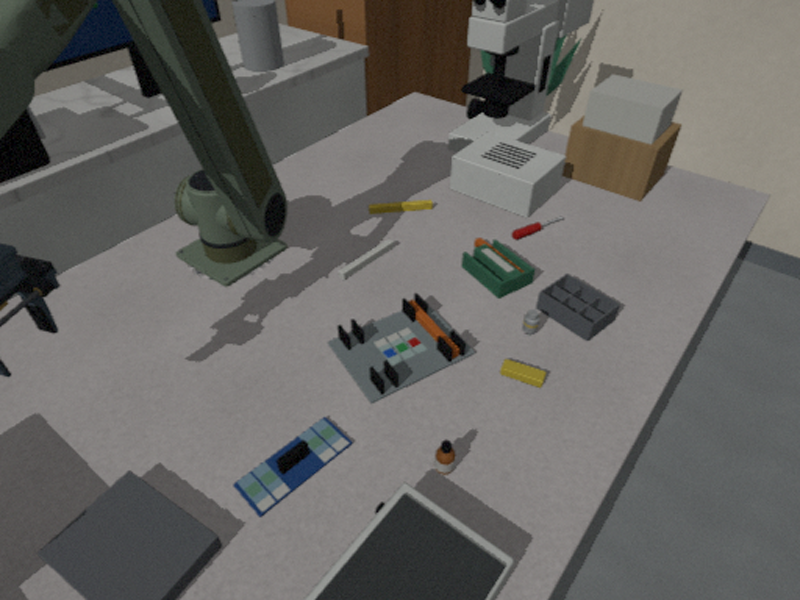

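View pics/b0.png

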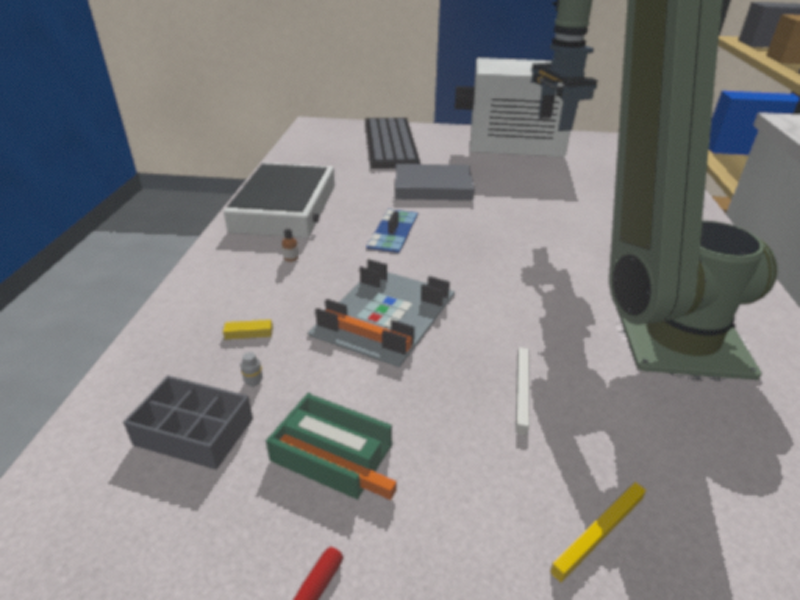

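The overview shows the green caddy at about (498,265) in the scene picture and (330,445) in the side one, with the bar end sticking out towards the robot. The base is at (400,345), the tray at (295,465), and the lens and bottle stand clear. Next I'll work out the wrist camera geometry so I can look from above.

```bash
cat >> h.py <<'E'
def pose():
    s=state(); return np.array(s["ee_pos"],float),R.from_euler("xyz",s["ee_rot"],degrees=True),s
def go(p,yaw,frm=None):
    """row to reach TCP p, tool down, tool x axis heading yaw (deg); frm=(pos,R)"""
    P,Q,_=pose() if frm is None else (*frm,0)
    best=None
    T=R.from_euler("xyz",[180,0,yaw],degrees=True)
    sh=Q.inv().apply(np.array(p)-P)/500; rv=(Q.inv()*T).as_rotvec()/(np.pi/2)
    n=max(np.linalg.norm(sh)*500/41.7,np.degrees(np.linalg.norm(rv)*np.pi/2)/7.16)
    print("row"," ".join(f"{v:.4f}" for v in [*sh,*rv]),"nrows>=",round(n,1)); return np.array(p),T
E
python3 - <<'E'
from h import *
P,Q,s=pose(); print(s["time_s"],P,s["ee_rot"],s["gripper_width"],s["force"]); print(Q.as_matrix().round(2))
c=cam("wrist"); o=-c[1].T@c[2]; print("cam in tool",Q.inv().apply(o-P).round(1),"axes in tool",Q.inv().apply(c[1]).round(2)); print(c[0])
f=go([540,-330,420],Q.as_euler("xyz",degrees=True)[2])
f=go([500,0,420],0,f)
f=go([500,345,420],0,f)
E
```

```text
1.35 [ 209.9576762  -535.31253299  212.572091  ] [1.79995271e+02 2.72117475e-03 2.14169114e+01] 91.09221112784839 [-0.1214651  -0.28082871  1.57229162]
[[ 0.93  0.37 -0.  ]
 [ 0.37 -0.93 -0.  ]
 [-0.    0.   -1.  ]]
cam in tool [  71.2   -0.6 -170.6] axes in tool [[ 0.    1.   -0.  ]
 [-0.97  0.   -0.25]
 [-0.25  0.    0.97]]
[[323.26748739   0.         259.51298455]
 [  0.         323.26748739 192.1585619 ]
 [  0.           0.           1.        ]]
row 0.7644 -0.1412 -0.4149 0.0001 0.0000 0.0000 nrows>= 10.6
row 0.1665 -0.6436 -0.0000 0.0000 -0.0000 0.2380 nrows>= 8.0
row 0.0000 -0.6900 -0.0000 0.0000 0.0000 0.0000 nrows>= 8.3
```

```bash
python3 - <<'E'
from h import *
f=go([600,-320,300],0)
f=go([600,0,300],0,f)
f=go([620,340,280],0,f)
E
```

```text
row 0.8835 -0.1160 -0.1749 0.0001 0.0000 0.2380 nrows>= 10.9
row 0.0000 -0.6400 -0.0000 0.0000 0.0000 0.0000 nrows>= 7.7
row 0.0400 -0.6800 0.0400 0.0000 0.0000 0.0000 nrows>= 8.2
```

```bash
cat > look.py <<'E'
import sys
from h import *
tag=sys.argv[1]
c=cam("wrist"); im=grab_frame("wrist"); np.savez(f"pics/{tag}.npz",im=im,K=c[0],R=c[1],t=c[2]); cv2.imwrite(f"pics/{tag}.png",im[:,:,::-1])
Z=dict(spacer_c=19,spacer2_c=19,base=0,slot_empty=8,slot_taken=8,stack_mid=30,slides=8,caddy=0,tray_handle=23,tray_mid=0,lens=0,oil=0)
for q in sys.argv[2:]:
    for r in tip_of(q,"wrist")[:2]: print(q,np.round(r["location"]),round(r["confidence"],2),ray(c,r["location"],Z[q]).round(1))
E
r="0.883 -0.116 -0.175 0 0 0.238"
python3 -m jog '0.883 -0.116 -0.175 0 0 0.238;0.883 -0.116 -0.175 0 0 0.238;0.883 -0.116 -0.175 0 0 0.238;0.883 -0.116 -0.175 0 0 0.238;0.883 -0.116 -0.175 0 0 0.238;0.883 -0.116 -0.175 0 0 0.238;0.883 -0.116 -0.175 0 0 0.238;0.883 -0.116 -0.175 0 0 0.238;0.883 -0.116 -0.175 0 0 0.238;0.883 -0.116 -0.175 0 0 0.238;0.883 -0.116 -0.175 0 0 0.238;0.883 -0.116 -0.175 0 0 0.238;0.883 -0.116 -0.175 0 0 0.238;0.883 -0.116 -0.175 0 0 0.238'
python3 look.py w_tray tray_handle tray_mid oil
python3 -m jog '0 -0.64 0 0 0 0;0 -0.64 0 0 0 0;0 -0.64 0 0 0 0;0 -0.64 0 0 0 0;0 -0.64 0 0 0 0;0 -0.64 0 0 0 0;0 -0.64 0 0 0 0;0 -0.64 0 0 0 0;0 -0.64 0 0 0 0;0 -0.64 0 0 0 0'
python3 look.py w_base base spacer2_c slot_empty slot_taken stack_mid slides lens oil
python3 -m jog '0.04 -0.68 0.04 0 0 0;0.04 -0.68 0.04 0 0 0;0.04 -0.68 0.04 0 0 0;0.04 -0.68 0.04 0 0 0;0.04 -0.68 0.04 0 0 0;0.04 -0.68 0.04 0 0 0;0.04 -0.68 0.04 0 0 0;0.04 -0.68 0.04 0 0 0;0.04 -0.68 0.04 0 0 0;0.04 -0.68 0.04 0 0 0;0.04 -0.68 0.04 0 0 0'
python3 look.py w_cad caddy spacer_c lens
python3 - <<'E'
import cv2,numpy as np
a,b,c=[cv2.imread(f"pics/w_{k}.png") for k in("tray","base","cad")]
cv2.imwrite("pics/cad2.png",cv2.resize(c,(800,600)))
cv2.imwrite("pics/base2.png",cv2.resize(b,(800,600)))
E
```

```text
time_s: 2.52
ee_pos: [599.4, -320.1, 299.5]
ee_rot: [180.0, 0.1, 0.0]
force: [-0.3, -0.6, 0.3]
gripper_width: 91.4
tray_handle [271. 175.] 0.76 [ 578.9 -335.6   23. ]
tray_mid [267. 170.] 0.97 [ 580.7 -330.7    0. ]
oil [155.  11.] 0.96 [ 792.5 -182.2   -0. ]
time_s: 3.55
ee_pos: [598.5, -0.8, 300.4]
ee_rot: [180.0, 0.0, -0.0]
force: [0.4, -1.0, -0.4]
gripper_width: 91.2
base [259. 188.] 0.96 [5.527e+02 1.000e-01 0.000e+00]
base [498. 175.] 0.2 [ 573.2 -355.3    0. ]
spacer2_c [209. 171.] 0.78 [583.3  71.   19. ]
spacer2_c [261. 190.] 0.64 [554.1  -2.5  19. ]
slot_empty [312. 207.] 0.93 [525.8 -79.6   8. ]
slot_taken [208. 168.] 0.95 [584.5  74.9   8. ]
stack_mid [261. 192.] 0.56 [554.9  -2.8  30. ]
slides [265. 191.] 0.94 [551.2  -8.1   8. ]
lens [104.  52.] 0.71 [742.9 209.6   0. ]
lens [260. 194.] 0.43 [ 5.441e+02 -5.000e-01  0.000e+00]
oil [396.  15.] 0.58 [ 788.2 -180.9    0. ]
oil [106.  52.] 0.39 [742.9 207.3   0. ]
time_s: 4.92
ee_pos: [620.2, 337.6, 279.5]
ee_rot: [179.9, 0.1, -0.2]
force: [-0.4, -0.8, 0.7]
gripper_width: 91.0
caddy [262. 184.] 0.78 [585.  334.5   0. ]
spacer_c [235. 196.] 0.78 [573.  371.8  19. ]
lens [360.  65.] 0.85 [745.1 205.6   0. ]
```

View pics/base2.png

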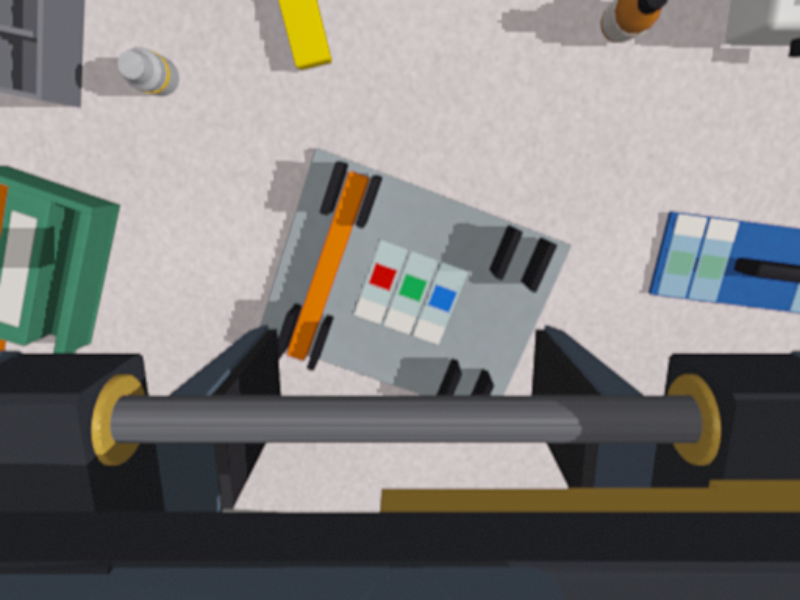

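View pics/cad2.png

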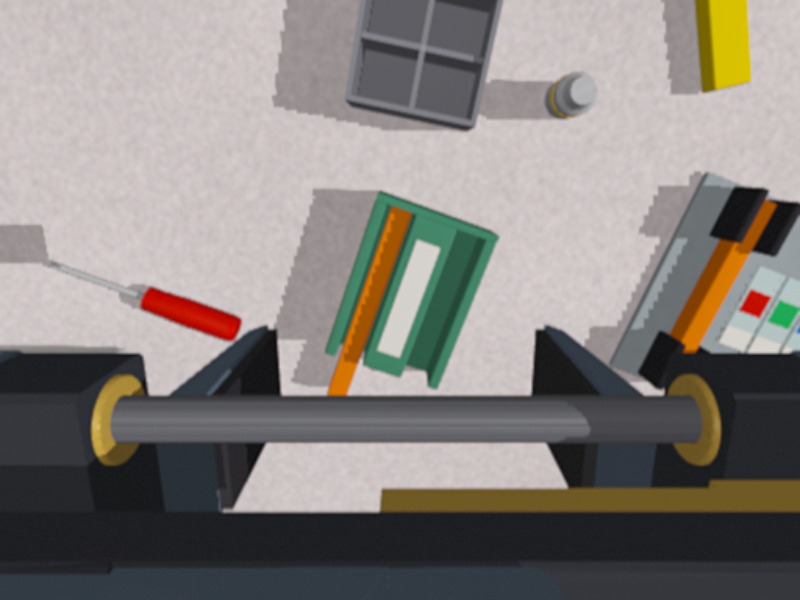

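The base view shows the base with its filled slot on the left (orange bar, px 350,180 to 300,355) and the empty lugs on the right. In the caddy view the bar runs from (400,210) to (340,395) and its end sticks out at lower left. Next I'll fit the poses from the masks and corners.

```bash
cat > fit.py <<'E'
from h import *
from scipy.optimize import least_squares
def ld(t):
    d=np.load(f"pics/{t}.npz"); return d["im"],(d["K"],d["R"],d["t"])
def fitpose(c,px,pts,x0):
    s=lambda p:(np.array([proj(c,[*(p[:2]+R.from_euler("z",p[2],degrees=True).as_matrix()[:2,:2]@np.array(q[:2])),q[2]]) for q in pts])-px)
    r=least_squares(lambda p:s(p).ravel(),x0,x_scale=[10,10,3]); print(r.x.round(2),"resid px",s(r.x).round(1).tolist()); return r.x
def mask(im,lo,hi,box):
    h=cv2.inRange(cv2.cvtColor(im,cv2.COLOR_RGB2HSV),lo,hi); m=np.zeros_like(h); l,t,r,b=box; m[t:b,l:r]=h[t:b,l:r]
    n,lab,st,_=cv2.connectedComponentsWithStats(m); k=1+np.argmax(st[1:,4]); return lab==k
def rect(c,m,z):
    v,u=np.nonzero(m); p=np.array([ray(c,q,z)[:2] for q in zip(u,v)]); r=cv2.minAreaRect(p.astype(np.float32)); return r,p
E
python3 - <<'E'
from fit import *
S=lambda l:np.array(l)*.64-.18
im,c=ld("w_cad")
print("caddy");fitpose(c,S([(380,192),(497,237),(437,388),(328,352)]),[(69,52,44),(69,-52,44),(-69,-52,44),(-69,52,44)],[582,340,-20])
m=mask(im,(5,120,80),(22,255,255),(190,120,265,260)); r,p=rect(c,m,30); print("bar top in caddy",np.round(r[0],1),np.round(r[1],1),round(r[2],1))
im,c=ld("w_base")
print("base");fitpose(c,S([(316,150),(570,243),(380,240),(470,267),(438,345),(356,318)]),[(95,125,8),(95,-125,8),(38,43,9.5),(38,-43,9.5),(-38,-43,9.5),(-38,43,9.5)],[553,-3,-20])
m=mask(im,(5,120,80),(22,255,255),(150,90,260,240)); r,p=rect(c,m,30); print("spacer2",np.round(r[0],1),np.round(r[1],1),round(r[2],1))
im,c=ld("w_tray")
m=mask(im,(100,120,50),(125,255,255),(100,100,450,250)); 
hsv=cv2.cvtColor(im,cv2.COLOR_RGB2HSV); m2=cv2.morphologyEx(m.astype(np.uint8),cv2.MORPH_CLOSE,np.ones((25,25)))
r,p=rect(c,m2,6); print("tray",np.round(r[0],1),np.round(r[1],1),round(r[2],1), cv2.boxPoints(r).round(1).tolist())
cv2.imwrite("pics/tray2.png",cv2.resize(im[60:300,100:420,::-1],(800,600)))
E
```

```text
caddy
[589.45 334.25 -19.72] resid px [[-1.6, 1.2], [1.8, 0.7], [1.7, -0.4], [-1.7, -1.5]]
bar top in caddy [574.8 371.6] [ 18.3 179. ] 70.0
base
[555.63  -5.39 -19.36] resid px [[-2.0, -0.9], [2.2, -0.3], [0.4, 0.5], [-1.1, 2.8], [1.2, -0.5], [-0.6, -1.3]]
spacer2 [582.5  70.6] [ 19.6 177.4] 68.9
tray [ 580.9 -336.5] [72.9 76.6] 82.8 [[538.2999877929688, -367.8999938964844], [614.4000244140625, -377.5], [623.4000244140625, -305.1000061035156], [547.4000244140625, -295.6000061035156]]
```

View pics/tray2.png

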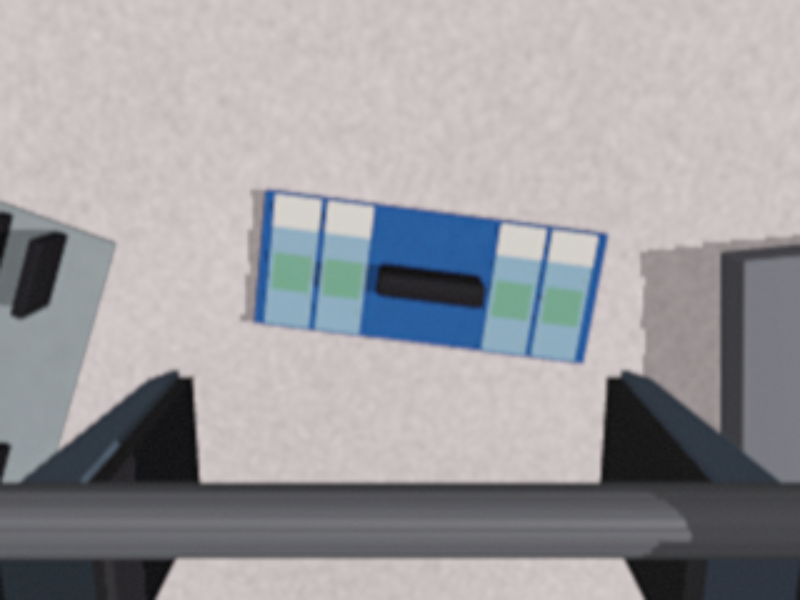

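Crop: the tray's corners are at (265,190), (607,234), (583,362) and (254,320), with the handle at (430,286), about (579,-336) and heading 83°. The bar fit of 18.3 x 179 mm matches the true size. Its centre is (574.8, 371.6), heading -20°. Tool yaw 160 keeps joint 6 inside its range.

```bash
python3 - <<'E'
from h import *
print(np.round(pose()[2]["qpos"],1))
f=go([509,395.5,130],75)
f=go([509,395.5,130],160,f)
f=go([509,395.5,27],160,f)
E
```

```text
[ 27.5  29.3  62.5  -0.   88.2 117.8]
row -0.2238 -0.1175 0.3014 0.0001 0.0000 -0.8368 nrows>= 10.5
row 0.0000 0.0000 0.0000 0.0000 0.0000 -0.9444 nrows>= 11.9
row 0.0000 -0.0000 0.2060 0.0000 0.0000 0.0000 nrows>= 2.5
```

```bash
python3 -m jog '-0.224 -0.1175 0.3 0 0 -0.837;-0.224 -0.1175 0.3 0 0 -0.837;-0.224 -0.1175 0.3 0 0 -0.837;-0.224 -0.1175 0.3 0 0 -0.837;-0.224 -0.1175 0.3 0 0 -0.837;-0.224 -0.1175 0.3 0 0 -0.837;-0.224 -0.1175 0.3 0 0 -0.837;-0.224 -0.1175 0.3 0 0 -0.837;-0.224 -0.1175 0.3 0 0 -0.837;-0.224 -0.1175 0.3 0 0 -0.837;-0.224 -0.1175 0.3 0 0 -0.837;-0.224 -0.1175 0.3 0 0 -0.837'
python3 -m jog '0 0 0 0 0 -0.945;0 0 0 0 0 -0.945;0 0 0 0 0 -0.945;0 0 0 0 0 -0.945;0 0 0 0 0 -0.945;0 0 0 0 0 -0.945;0 0 0 0 0 -0.945;0 0 0 0 0 -0.945;0 0 0 0 0 -0.945;0 0 0 0 0 -0.945;0 0 0 0 0 -0.945;0 0 0 0 0 -0.945;0 0 0 0 0 -0.945;0 0 0 0 0 -0.945'
python3 - <<'E'
from h import *
f=go([509,395.5,27],160)
s=[grab_frame("side"),grab_frame("wrist")]
cv2.imwrite("pics/s1.png",np.hstack([cv2.resize(s[0][200:392,130:322],(400,400)),cv2.resize(s[1],(400,400))])[:,:,::-1])
E
```

```text
time_s: 6.12
ee_pos: [509.4, 394.3, 131.4]
ee_rot: [180.0, -0.0, 75.0]
force: [0.0, -0.1, -0.0]
gripper_width: 91.2
time_s: 7.28
ee_pos: [509.8, 393.6, 131.8]
ee_rot: [180.0, 0.1, 159.7]
force: [0.4, 0.6, -0.2]
gripper_width: 91.1
row 0.0030 0.0028 0.2096 0.0006 0.0006 -0.0029 nrows>= 2.5
```

View pics/s1.png

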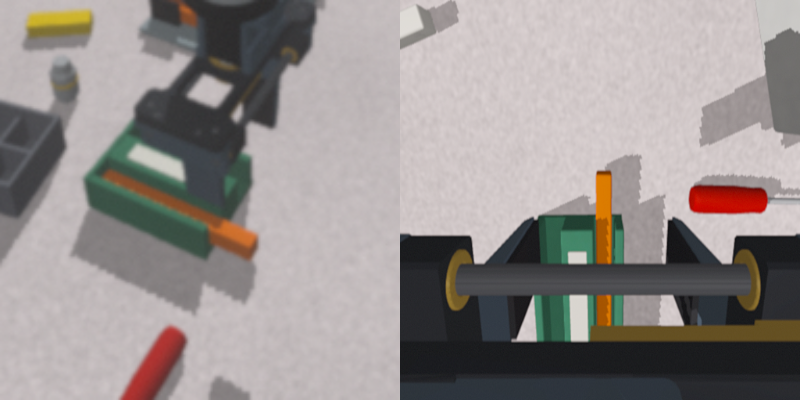

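The wrist view shows the bar centred between the open fingers, with its free end clear of the caddy. Descending and gripping.

```bash
python3 -m jog '0.003 0.003 0.07 0 0 -0.003;0.003 0.003 0.13 0 0 -0.003;0.003 0.003 0.18 0 0 -0.003;0.003 0.003 0.208 0 0 -0.003;0.003 0.003 0.208 0 0 -0.003;0.003 0.003 0.208 0 0 -0.003'
python3 -m jog '0 0 0 0 0 0;0 0 0 0 0 0;0 0 0 0 0 0;0 0 0 0 0 0;0 0 0 0 0 0;0 0 0 0 0 0;0 0 0 0 0 0;0 0 0 0 0 0' -0.9 45
```

```text
time_s: 7.88
ee_pos: [508.8, 395.6, 27.2]
ee_rot: [-180.0, 0.0, 160.0]
force: [-0.2, -0.5, -0.3]
gripper_width: 91.3
time_s: 8.55
ee_pos: [508.8, 395.6, 27.3]
ee_rot: [-180.0, 0.0, 160.0]
force: [0.5, -0.3, -0.2]
gripper_width: 40.7
```

```bash
python3 -m jog '0 0 0 0 0 0;0 0 0 0 0 0;0 0 0 0 0 0;0 0 0 0 0 0;0 0 0 0 0 0;0 0 0 0 0 0'
python3 -m jog '0 0 -0.02 0 0 0;0 0 -0.06 0 0 0;0 0 -0.11 0 0 0;0 0 -0.16 0 0 0;0 0 -0.16 0 0 0;0 0 -0.16 0 0 0'
python3 - <<'E'
from h import *
f=go([414,252,110],160)
f=go([414,252,32],160,f)
s=[grab_frame("side"),grab_frame("scene")]
cv2.imwrite("pics/s2.png",np.hstack([cv2.resize(s[0][180:372,130:322],(400,400)),cv2.resize(s[1][100:228,230:358],(400,400))])[:,:,::-1])
E
```

```text
time_s: 9.05
ee_pos: [508.7, 395.6, 27.3]
ee_rot: [-180.0, 0.0, 160.0]
force: [0.3, -0.6, -0.6]
gripper_width: 16.1
time_s: 9.55
ee_pos: [509.4, 396.2, 109.1]
ee_rot: [179.8, 0.1, 160.0]
force: [0.2, -0.3, -1.7]
gripper_width: 15.9
row 0.0807 -0.3363 -0.0028 0.0017 0.0013 0.0000 nrows>= 4.1
row 0.0000 -0.0000 0.1560 0.0000 0.0000 0.0000 nrows>= 1.9
```

View pics/s2.png

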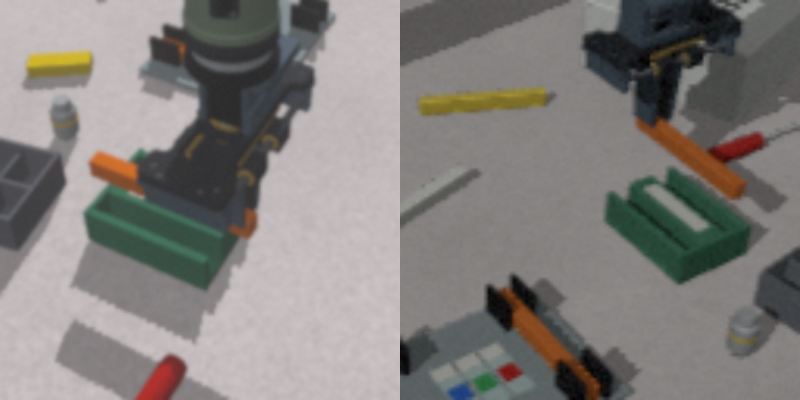

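The bar is out and held level. I gripped it low: the tips are about 3 mm below its underside. I'll set it down far end first, with a slight tilt, so it doesn't drop.

```bash
python3 -m jog '0.04 -0.168 0 0.001 0.001 0;0.081 -0.336 0 0.001 0.001 0;0.081 -0.336 0 0.001 0.001 0;0.081 -0.336 0 0.001 0.001 0;0.081 -0.336 0 0.001 0.001 0;0.081 -0.336 0 0.001 0.001 0;0.081 -0.336 0 0.001 0.001 0;0.081 -0.336 0 0.001 0.001 0'
python3 -m jog '0 0 0.06 0 0.018 0;0 0 0.11 0 0.018 0;0 0 0.14 0 0.018 0;0 0 0.155 0 0.018 0;0 0 0.162 0 0.018 0;0 0 0.168 0 0.018 0;0 0 0.17 0 0.018 0;0 0 0.17 0 0.018 0'
```

```text
time_s: 10.32
ee_pos: [413.6, 252.1, 106.5]
ee_rot: [-179.8, -0.1, 160.0]
force: [0.9, -0.3, -1.9]
gripper_width: 16.3
time_s: 10.98
ee_pos: [414.1, 252.5, 22.1]
ee_rot: [-179.9, -1.7, 160.0]
force: [-0.4, -0.2, 0.2]
gripper_width: 16.3
```

```bash
python3 -m jog '0 0 0 0 0 0;0 0 0 0 0 0;0 0 0 0 0 0;0 0 0 0 0 0' -0.6 3
python3 -m jog '0 0 0 0 0 0;0 0 0 0 0 0;0 0 0 0 0 0;0 0 -0.1 0 -0.018 0;0 0 -0.2 0 -0.018 0;0 0 -0.3 0 -0.018 0;-0.05 0 -0.4 0 -0.018 0;-0.1 0 -0.4 0 -0.018 0;-0.1 0 -0.4 0 -0.018 0;-0.1 0 -0.4 0 -0.018 0' 0 20
python3 - <<'E'
from fit import *
c=cam("wrist"); im=grab_frame("wrist"); cv2.imwrite("pics/w3.png",im[:,:,::-1])
m=mask(im,(5,120,80),(22,255,255),(100,0,420,260)); r,p=rect(c,m,22); v,u=np.nonzero(m);print(u.min(),u.max(),v.min(),v.max()); print("bar on bench",np.round(r[0],1),np.round(r[1],1),round(r[2],1),np.round(cv2.boxPoints(r),1).tolist())
print(pose()[2]["ee_pos"])
c2=cam("side"); im=grab_frame("side"); np.savez("pics/s3.npz",im=im,K=c2[0],R=c2[1],t=c2[2]); cv2.imwrite("pics/s3.png",im[:,:,::-1])
im=grab_frame("scene"); cv2.imwrite("pics/sc3.png",im[:,:,::-1])
E
```

```text
time_s: 11.32
ee_pos: [414.4, 252.7, 22.6]
ee_rot: [-180.0, -1.6, 160.0]
force: [0.4, 0.3, -0.6]
gripper_width: 18.3
time_s: 12.15
ee_pos: [469.4, 233.8, 223.3]
ee_rot: [179.8, 0.2, 159.9]
force: [0.6, 0.3, -0.3]
gripper_width: 45.3
251 265 100 247
bar on bench [478.  230.2] [ 16.5 176.1] 69.6 [[392.6000061035156, 253.1999969482422], [557.5999755859375, 191.6999969482422], [563.2999877929688, 207.1999969482422], [398.29998779296875, 268.70001220703125]]
[466.90366066 233.51928591 220.93138092]
```

```bash
python3 - <<'E'
from h import *
print(np.round(pose()[2]["ee_pos"],1))
f=go([480,229.5,26],159.6)
E
```

```text
[464.8 233.3 219. ]
row -0.0327 0.0046 0.3858 -0.0024 -0.0025 0.0048 nrows>= 4.6
```

```bash
python3 -m jog '-0.033 0.005 0.1 -0.002 -0.002 0.005;-0.033 0.005 0.18 -0.002 -0.002 0.005;-0.033 0.005 0.26 -0.002 -0.002 0.005;-0.033 0.005 0.32 -0.002 -0.002 0.005;-0.033 0.005 0.36 -0.002 -0.002 0.005;-0.033 0.005 0.386 -0.002 -0.002 0.005;-0.033 0.005 0.386 -0.002 -0.002 0.005;-0.033 0.005 0.386 -0.002 -0.002 0.005;-0.033 0.005 0.386 -0.002 -0.002 0.005'
python3 -m jog '0 0 0 0 0 0;0 0 0 0 0 0;0 0 0 0 0 0;0 0 0 0 0 0;0 0 0 0 0 0;0 0 0 0 0 0' -0.9 40
python3 - <<'E'
from h import *
c=cam("wrist"); P,Q,s=pose(); print(P,s["gripper_width"])
c=cam("scene"); im=grab_frame("scene"); cs=cam("side"); i2=grab_frame("side")
for n,cc,I in(("scene",c,im),("side",cs,i2)):
    a=[proj(cc,[480+k*90*.9373,229.5-k*90*.3486,22]) for k in(-1,1)]; print(n,np.round(a,1).tolist())
    h=cv2.inRange(cv2.cvtColor(I,cv2.COLOR_RGB2HSV),(5,120,80),(22,255,255)); A=np.array(a); lo=(A.min(0)-12).astype(int); hi=(A.max(0)+12).astype(int)
    v,u=np.nonzero(h[lo[1]:hi[1],lo[0]:hi[0]]); print(u.min()+lo[0],u.max()+lo[0],v.min()+lo[1],v.max()+lo[1])
E
```

```text
time_s: 13.05
ee_pos: [479.8, 229.9, 26.1]
ee_rot: [-180.0, -0.1, 159.6]
force: [0.1, -0.2, 0.8]
gripper_width: 45.4
time_s: 13.55
ee_pos: [479.9, 229.9, 26.3]
ee_rot: [-180.0, -0.0, 159.6]
force: [-0.2, 0.2, -0.0]
gripper_width: 8.3
[479.94568487 229.92654416  26.3219828 ] 8.30155017471333
scene [[266.0, 161.7], [293.2, 187.3]]
262 293 153 198
side [[298.6, 265.5], [232.1, 241.1]]
232 299 243 272
```

```bash
python3 - <<'E'
from h import *
print(state()["gripper_width"])
s=[grab_frame("side"),grab_frame("scene")]
cv2.imwrite("pics/s4.png",np.hstack([cv2.resize(s[0][180:308,190:318],(400,400)),cv2.resize(s[1][110:238,210:338],(400,400))])[:,:,::-1])
E
```

```text
5.145609772728148
```

View pics/s4.png

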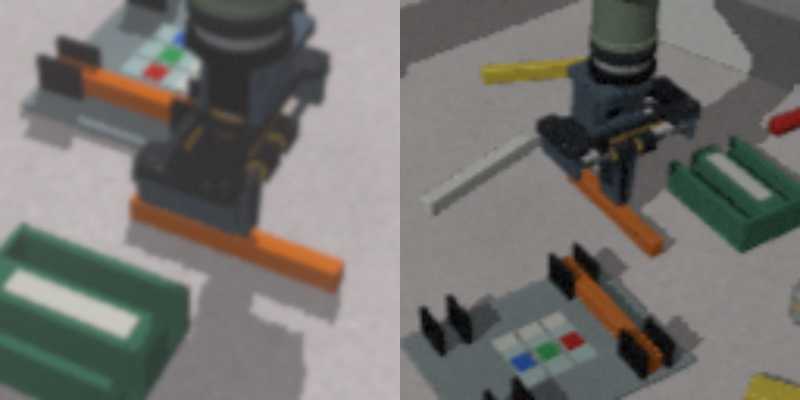

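The view is ambiguous: the width reading says the fingers closed past the bar's 18 mm. I'll locate the bar against the fingers numerically.

```bash
cat >> fit.py <<'E'
from itertools import product
def hullmask(c,x,y,yaw,z0=0,L=180,W=18,H=22,shape=(384,512)):
    Rz=R.from_euler("z",yaw,degrees=True).as_matrix()
    pts=[proj(c,Rz@np.array([a*L/2,b*W/2,0])+[x,y,z0+h]) for a,b,h in product((-1,1),(-1,1),(0,H))]
    m=np.zeros(shape,np.uint8); cv2.fillConvexPoly(m,cv2.convexHull(np.array(pts,np.float32)).round().astype(int),1); return m
def orange(im): return cv2.inRange(cv2.cvtColor(im,cv2.COLOR_RGB2HSV),(5,120,60),(22,255,255))>0
def fitbar(views,x0,z0=0,far=40):
    """best pose by pixels: IoU between orange near the guess and the hull"""
    roi=[cv2.dilate(hullmask(c,*x0,z0),np.ones((13,13))) for _,c in views]; O=[orange(im)&(r>0) for (im,_),r in zip(views,roi)]
    f=lambda p:-sum((o&(hullmask(c,*p,z0)>0)).sum()/ (o|(hullmask(c,*p,z0)>0)).sum() for o,(_,c) in zip(O,views))
    from scipy.optimize import differential_evolution as de
    r=de(f,[(x0[0]-25,x0[0]+25),(x0[1]-25,x0[1]+25),(x0[2]-6,x0[2]+6)],popsize=10,maxiter=40,seed=1,polish=False); return r.x.round(1),round(-r.fun/len(views),3)
E
python3 - <<'E'
from fit import *
V=[(grab_frame(n),cam(n)) for n in("side","scene")]
print(fitbar(V,[480,229.5,-20.4]))
for v in V: print(fitbar([v],[480,229.5,-20.4]))
for d in(-15,0,15):
  print(d,[np.round(proj(v[1],[480-d*.349*-1,230+d*.937,4]),1).tolist() for v in V])
print(state()["gripper_width"],state()["force"])
print("sp2",[fitbar([v],[582.5,70.6,-20.4],8) for v in V])
E
```

```text
(array([474.3, 228.1, -21. ]), np.float64(0.663))
(array([480.9, 226.9, -22.2]), np.float64(0.622))
(array([473.4, 227.2, -21.3]), np.float64(0.725))
-15 [[266.5, 254.3], [275.6, 178.9]]
0 [[263.9, 258.2], [278.8, 177.6]]
15 [[261.3, 262.2], [282.1, 176.3]]
4.675408866712645 [0.10431504 0.7035124  1.01394866]
sp2 [(array([602.5,  60.6, -26.1]), np.float64(0.446)), (array([580. ,  71.9, -20.5]), np.float64(0.651))]
```

```bash
python3 - <<'E'
from h import *
s=[grab_frame("side"),grab_frame("scene")]
cv2.imwrite("pics/s5.png",np.hstack([cv2.resize(s[0][225:289,225:305],(400,320),interpolation=cv2.INTER_CUBIC),cv2.resize(s[1][140:204,250:314],(400,320),interpolation=cv2.INTER_CUBIC)])[:,:,::-1])
E
```

```text
(no output)
```

View pics/s5.png

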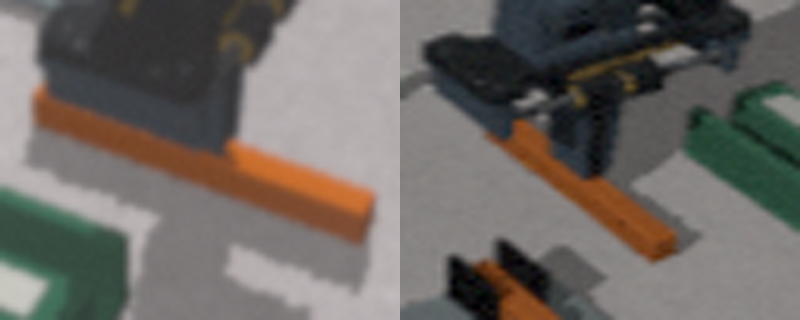

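```bash
python3 - <<'E'
from fit import *
c=cam("side"); px=np.array([(297,273.6),(297.4,266.6),(300,264),(232,249.4),(232.6,243)])
Q=[(-90,9,0),(-90,9,22),(-90,-9,22),(90,9,0),(90,9,22)]
x=fitpose(c,px,Q,[480,230,-20])
c2=cam("scene")
px2=np.array([(250+(655-400)/6.25,140+262/5),(250+(655-400)/6.25,140+243/5),(250+(677-400)/6.25,140+232/5)])
y=fitpose(c2,px2,[(90,-9,0),(90,-9,22),(90,9,22)],[480,230,-20])
def rel(x):
    d=x[:2]-[480,230]; print("lat/long rel to fingers", d@[.358,.934], d@[.934,-.358])
rel(x);rel(y)
print(state()["effort"],state()["force"],state()["qpos"])
E
```

```text
[477.85 227.52 -21.26] resid px [[0.1, 0.6], [0.4, 1.2], [0.7, -1.2], [-0.2, -0.6], [-1.1, -0.5]]
[474.62 215.11 -11.36] resid px [[-0.3, 0.5], [0.1, -0.3], [0.2, -0.2]]
lat/long rel to fingers -3.083903821385009 -1.1173390684709816
lat/long rel to fingers -15.838110030263714 0.3067782949525078
[-1.59206884e-03 -4.11819470e+01 -1.65526432e+01  2.09302566e-02
  8.65970529e-02  1.75845804e-05] [ 0.77555931  0.22715814 -0.14013565] [ 2.43533275e+01  2.54319335e+01  1.09349478e+02  1.72944716e-02
  4.52920179e+01 -4.52635477e+01]
```

```bash
python3 -m jog '0 0 0 0 0 0;0 0 0 0 0 0;0 0 0 0 0 0' -0.8 20
python3 -m jog '0 0 0 0 0 0;0 0 0 0 0 0;0 0 0 0 0 0;0 0 0 0 0 0;0 0 0 0 0 0;0 0 0 0 0 0' 0.1 20
python3 -m jog '0.02 0 -0.1 0 0 0;0.05 0 -0.2 0 0 0;0.1 0 -0.3 0 0 0;0.14 0 -0.4 0 0 0;0.14 0 -0.4 0 0 0;0.14 0 -0.4 0 0 0;0.14 0 -0.4 0 0 0;0.14 0 -0.4 0 0 0;0.14 0 -0.4 0 0 0' 
python3 - <<'E'
from fit import *
c=cam("wrist"); im=grab_frame("wrist"); print(pose()[2]["ee_pos"])
m=mask(im,(5,120,60),(22,255,255),(100,0,420,260)); v,u=np.nonzero(m);print(u.min(),u.max(),v.min(),v.max())
for z in(0,22):
    r,p=rect(c,m,z); print("bar",z,np.round(r[0],1),np.round(r[1],1),round(r[2],1),np.round(cv2.boxPoints(r),1).tolist())
np.savez("pics/w6.npz",im=im,K=c[0],R=c[1],t=c[2])
s=grab_frame("side"); cv2.imwrite("pics/s6.png",np.hstack([cv2.resize(im,(400,300)),cv2.resize(s[200:296,190:318],(400,300),interpolation=cv2.INTER_CUBIC)])[:,:,::-1])
E
```

```text
time_s: 14.2
ee_pos: [479.8, 229.9, 26.0]
ee_rot: [-180.0, -0.1, 159.6]
force: [-0.1, 0.3, 0.5]
gripper_width: 9.4
time_s: 14.7
ee_pos: [479.8, 229.9, 26.0]
ee_rot: [-180.0, -0.1, 159.6]
force: [0.3, 0.0, 0.6]
gripper_width: 46.3
time_s: 15.45
ee_pos: [413.9, 253.7, 224.3]
ee_rot: [-179.8, -0.2, 159.6]
force: [-0.1, 0.2, -0.5]
gripper_width: 50.3
[413.95950334 253.66167371 224.12335788]
253 267 153 253
bar 0 [459.  237.1] [ 17.2 132.8] 69.3 [[393.79998779296875, 252.5], [518.0999755859375, 205.60000610351562], [524.2000122070312, 221.6999969482422], [399.8999938964844, 268.6000061035156]]
bar 22 [452.8 239.4] [ 16.3 125.5] 69.3 [[391.29998779296875, 254.0], [508.70001220703125, 209.6999969482422], [514.4000244140625, 224.89999389648438], [397.0, 269.20001220703125]]
```

View pics/s6.png

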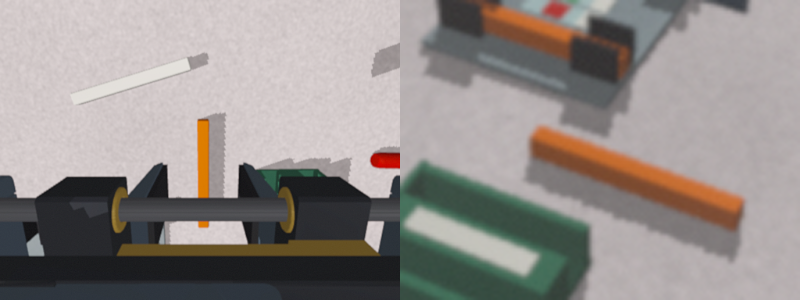

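The bar hasn't moved and is centred between the fingers, so the fingers closed above it. The fingertips in the wrist picture triangulate to tool z of about -3, not +22. The fingers really end near the TCP, which also explains the very shallow first grip. I'll now go about 20 mm lower.

```bash
python3 - <<'E'
from h import *
print(np.round(pose()[2]["ee_pos"],1))
f=go([478.7,229.3,20],159.5)
E
```

```text
[414.1 253.7 224.2]
row -0.1396 0.0010 0.4078 -0.0025 -0.0022 0.0008 nrows>= 5.2
```

```bash
python3 -m jog '-0.07 0.001 0.1 -0.002 -0.002 0;-0.14 0.001 0.18 -0.002 -0.002 0;-0.14 0.001 0.26 -0.002 -0.002 0;-0.14 0.001 0.34 -0.002 -0.002 0;-0.14 0.001 0.39 -0.002 -0.002 0;-0.14 0.001 0.408 -0.002 -0.002 0;-0.14 0.001 0.408 -0.002 -0.002 0;-0.14 0.001 0.408 -0.002 -0.002 0;-0.14 0.001 0.408 -0.002 -0.002 0'
python3 -m jog '0 0 0.008 0 0 0;0 0 0.016 0 0 0;0 0 0.024 0 0 0;0 0 0.028 0 0 0;0 0 0.028 0 0 0'
python3 -m jog '0 0 0 0 0 0;0 0 0 0 0 0;0 0 0 0 0 0;0 0 0 0 0 0;0 0 0 0 0 0;0 0 0 0 0 0;0 0 0 0 0 0' -0.9 35
```

```text
time_s: 16.3
ee_pos: [479.9, 229.5, 20.6]
ee_rot: [180.0, 0.0, 159.6]
force: [0.1, -0.4, 0.4]
gripper_width: 50.1
time_s: 16.72
ee_pos: [479.5, 229.5, 6.5]
ee_rot: [180.0, 0.0, 159.6]
force: [0.4, 0.5, -0.6]
gripper_width: 50.1
time_s: 17.3
ee_pos: [479.6, 229.5, 6.5]
ee_rot: [180.0, 0.0, 159.6]
force: [-0.2, -0.9, 0.6]
gripper_width: 18.1
```

Width 18.1 mm, so the grasp is firm now. I'll lift and go to a pose where the wrist camera sees the whole base, to refine its position.

```bash
python3 - <<'E'
from h import *
f=go([610,-20,250],159.6)
E
```

```text
row -0.4188 -0.3765 -0.4867 0.0000 0.0003 -0.0003 nrows>= 8.9
```

```bash
python3 -m jog '0 0 -0.03 0 0 0;0 0 -0.1 0 0 0;0 0 -0.18 0 0 0;-0.06 -0.06 -0.24 0 0 0;-0.12 -0.12 -0.3 0 0 0;-0.18 -0.17 -0.36 0 0 0;-0.24 -0.22 -0.42 0 0 0;-0.3 -0.27 -0.487 0 0 0;-0.36 -0.33 -0.487 0 0 0;-0.419 -0.377 -0.487 0 0 0;-0.419 -0.377 -0.487 0 0 0;-0.419 -0.377 -0.487 0 0 0;-0.419 -0.377 -0.487 0 0 0'
cat > look2.py <<'E'
E
python3 look.py w_b2 base slot_empty slot_taken stack_mid spacer2_c slides
python3 - <<'E'
import cv2
im=cv2.imread("pics/w_b2.png"); cv2.imwrite("pics/b2v.png",cv2.resize(im[0:300,56:456],(800,600),interpolation=cv2.INTER_CUBIC))
E
```

```text
time_s: 18.38
ee_pos: [610.3, -21.9, 249.5]
ee_rot: [180.0, -0.0, 159.4]
force: [-0.3, -0.1, -1.6]
gripper_width: 17.6
slot_empty [192. 121.] 0.77 [529.1 -81.    8. ]
slot_taken [320. 118.] 0.9 [581.4  70.    8. ]
slot_taken [ 27. 231.] 0.58 [ 583.7 -349.4    8. ]
spacer2_c [322. 117.] 0.9 [580.6  70.6  19. ]
spacer2_c [453. 197.] 0.73 [735.8 197.5  19. ]
```

View pics/b2v.png

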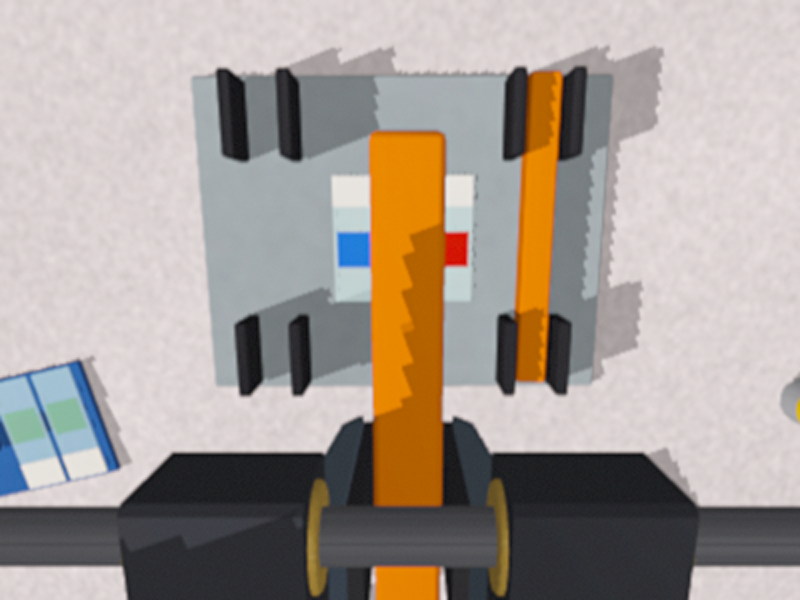

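The whole base is in view: plate corners at about (192,77), (612,75), (592,385) and (216,385) in the crop, slides in the middle, empty lugs on the left. The held bar is aligned with the base.

```bash
python3 - <<'E'
from fit import *
im,c=ld("w_b2"); S=lambda l:(np.array(l,float)+.5)/2-.5+np.array([56,0])
x=fitpose(c,S([(192,77),(612,75),(592,385),(216,385)]),[(-95,-125,8),(-95,125,8),(95,125,8),(95,-125,8)],[555,-4,-20])
x2=fitpose(c,S([(332,175),(474,175),(471,301),(334,301)]),[(-38,-43,9.5),(-38,43,9.5),(38,43,9.5),(38,-43,9.5)],[555,-4,-20])
m=mask(im,(5,120,60),(22,255,255),(300,0,370,260)); r,p=rect(c,m,30); print("sp2",np.round(r[0],1),np.round(r[1],1),round(r[2],1))
P,Q,_=pose(); print(P,Q.as_euler("xyz",degrees=True))
# held bar end
e=(S([(371,133)])[0]+S([(444,133)])[0])/2; w=ray(c,e,P[2]+15.5); print("held end in tool",Q.inv().apply(w-P).round(1))
a,b=ray(c,S([(371,140)])[0],P[2]+15.5),ray(c,S([(444,140)])[0],P[2]+15.5); print("width",np.linalg.norm(a-b))
# lug midline: tops z45, between lugs inner faces
for (u1,u2,v) in[((243,279,71),None,None)] if 0 else []: pass
for q,s in((x,"plate"),(x2,"slides")):
    R2=R.from_euler("z",q[2],degrees=True).as_matrix()[:2,:2]; print(s,"slot",(q[:2]+R2@[0,-80]).round(1),"taken",(q[:2]+R2@[0,80]).round(1))
E
```

```text
[556.44  -3.98 -20.38] resid px [[-1.6, -1.0], [1.8, -0.8], [0.7, 1.1], [-0.9, 1.7]]
[555.9   -3.9  -20.73] resid px [[-0.1, -0.0], [-0.1, 0.2], [-0.3, -0.0], [0.5, -0.2]]
sp2 [580.8  70.8] [ 21.4 176. ] 69.3
[609.51256272 -19.1590689  250.05494433] [-1.79998596e+02  1.50749327e-03  1.59663889e+02]
held end in tool [ 87.2  -1.2 -15.5]
width 16.42506771383538
plate slot [528.6 -79. ] taken [584.3  71. ]
slides slot [527.6 -78.7] taken [584.2  70.9]
```

```bash
python3 - <<'E'
from h import *
f=go([528.7,-79.3,110],159.4)
f=go([528.7,-79.3,14.5],159.4,f)
E
```

```text
row 0.1098 -0.1689 0.2801 -0.0000 0.0000 0.0029 nrows>= 4.1
row 0.0000 -0.0000 0.1910 0.0000 0.0000 0.0000 nrows>= 2.3
```

```bash
python3 -m jog '0.03 -0.05 0.06 0 0 0.003;0.08 -0.12 0.16 0 0 0.003;0.11 -0.169 0.25 0 0 0.003;0.11 -0.169 0.28 0 0 0.003;0.11 -0.169 0.28 0 0 0.003;0.11 -0.169 0.28 0 0 0.003;0.11 -0.169 0.28 0 0 0.003;0.11 -0.169 0.28 0 0 0.003;0.11 -0.169 0.28 0 0 0.003'
python3 - <<'E'
from h import *
P,Q,s=pose();print(s["force"])
f=go([528.7,-79.3,50],159.4); f=go([528.7,-79.3,14.5],159.4,f)
E
```

```text
time_s: 19.48
ee_pos: [531.4, -78.9, 112.4]
ee_rot: [179.9, 0.3, 159.5]
force: [-0.7, -0.2, -1.5]
gripper_width: 17.5
[-0.71242939 -0.16664993 -1.51070501]
row 0.0055 -0.0027 0.1248 0.0008 0.0035 0.0006 nrows>= 1.5
row 0.0000 -0.0000 0.0710 0.0000 0.0000 0.0000 nrows>= 0.9
```

```bash
python3 -m jog '0.005 -0.003 0.04 0.001 0.003 0;0.005 -0.003 0.08 0.001 0.003 0;0.005 -0.003 0.11 0.001 0.003 0;0.005 -0.003 0.11 0.001 0.003 0;0.005 -0.003 0.11 0.001 0.003 0'
python3 - <<'E'
from h import *
f=go([528.7,-79.3,14.5],159.4)
E
```

```text
time_s: 19.9
ee_pos: [529.8, -79.2, 58.1]
ee_rot: [-180.0, 0.1, 159.5]
force: [-0.0, -0.6, -0.7]
gripper_width: 17.9
row 0.0022 -0.0009 0.0871 -0.0001 0.0010 0.0010 nrows>= 1.0
```

```bash
python3 -m jog '0.002 -0.001 0.016 0 0.001 0.001;0.002 -0.001 0.032 0 0.001 0.001;0.002 -0.001 0.046 0 0.001 0.001;0.002 -0.001 0.056 0 0.001 0.001;0.002 -0.001 0.066 0 0.001 0.001;0.002 -0.001 0.074 0 0.001 0.001;0.002 -0.001 0.08 0 0.001 0.001;0.002 -0.001 0.083 0 0.001 0.001;0.002 -0.001 0.083 0 0.001 0.001'
```

```text
time_s: 20.65
ee_pos: [528.6, -79.4, 16.2]
ee_rot: [-180.0, -0.0, 159.4]
force: [0.1, 0.0, -0.9]
gripper_width: 17.6
```

```bash
python3 -m jog '0 0 0.002 0 0 0;0 0 0.004 0 0 0;0 0 0.004 0 0 0;0 0 0.004 0 0 0'
```

```text
time_s: 20.98
ee_pos: [528.9, -79.4, 14.5]
ee_rot: [-180.0, 0.0, 159.4]
force: [-0.3, -0.4, 1.4]
gripper_width: 17.7
```

Seated: the force went from -0.9 to +1.4 N. Opening a little, then rising to check.

```bash
python3 -m jog '0 0 0 0 0 0;0 0 0 0 0 0;0 0 0 0 0 0;0 0 0 0 0 0' -0.35 10
python3 -m jog '0 0 -0.03 0 0 0;0 0 -0.08 0 0 0;0 0 -0.16 0 0 0;-0.06 0 -0.24 0 0 0;-0.12 0 -0.32 0 0 0;-0.18 -0.05 -0.4 0 0 0;-0.2 -0.09 -0.45 0 0 0;-0.2 -0.09 -0.45 0 0 0;-0.2 -0.09 -0.45 0 0 0;-0.2 -0.09 -0.45 0 0 0' 
python3 look.py w_b3 slot_empty
python3 - <<'E'
from fit import *
im,c=ld("w_b3"); 
h=orange(im).astype(np.uint8); h[262:]=0
n,lab,st,ce=cv2.connectedComponentsWithStats(h)
B=np.array([556,-3.9]); Ri=R.from_euler("z",20.6,degrees=True).as_matrix()[:2,:2]
for k in range(1,n):
    if st[k,4]>200:
        r,p=rect(c,lab==k,30); q=(p-B)@Ri.T; print(st[k].tolist(),np.round(r[0],1),np.round(r[1],1),round(r[2],1),"base x",q[:,0].min().round(1),q[:,0].max().round(1),"y",np.percentile(q[:,1],[2,50,98]).round(1))
cv2.imwrite("pics/b3v.png",cv2.resize(im[0:300,56:456,::-1],(800,600),interpolation=cv2.INTER_CUBIC))
E
```

```text
time_s: 21.32
ee_pos: [528.9, -79.4, 14.6]
ee_rot: [-180.0, 0.0, 159.4]
force: [0.5, -0.1, 0.5]
gripper_width: 29.5
time_s: 22.15
ee_pos: [606.7, -157.0, 239.7]
ee_rot: [180.0, 0.0, 159.3]
force: [-0.7, 0.1, -1.6]
gripper_width: 29.8
slot_empty [296.  84.] 0.82 [529.9 -80.7   8. ]
slot_empty [429.  80.] 0.26 [580.8  66.8   8. ]
[289, 0, 23, 160, 2789] [532.2 -80.7] [ 20.4 168.4] 69.4 base x -79.5 89.0 y [-89.9 -80.5 -71.1]
[421, 0, 41, 158, 3062] [585.5  64.2] [ 27.9 166.1] 69.3 base x -79.3 86.7 y [61.4 76.7 87.2]
[320, 239, 15, 23, 203] [ 735.6 -113.9] [15.6 32.5] 81.2 base x 190.7 221.2 y [-46.6 -38.1 -30.5]
```

View pics/b3v.png

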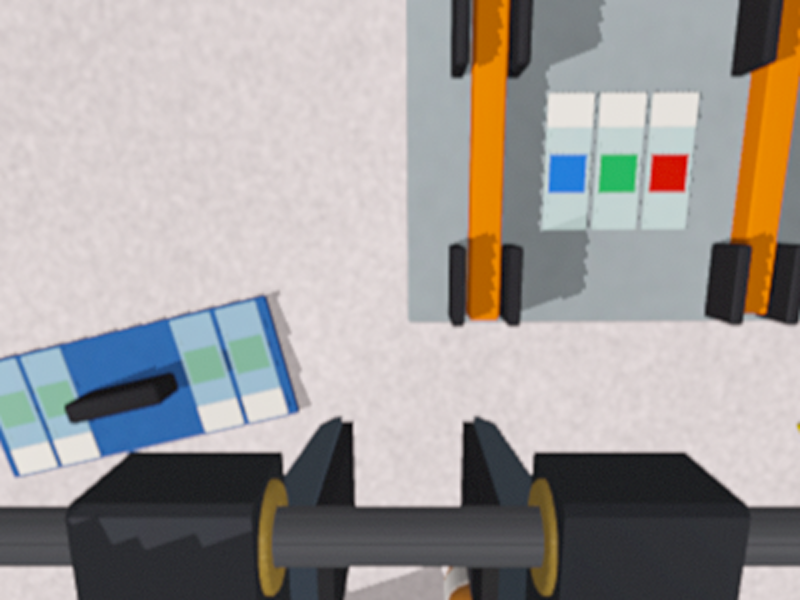

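The loose bar sits in the left lugs with its end just inside the plate edge, and the slides look untouched. That was the last picture I may view, so from here I go by numbers: tray pose and a base re-fit.

```bash
python3 - <<'E'
from fit import *
im,c=ld("w_tray"); S=lambda l:(np.array(l,float)+.5)/2.5-.5+np.array([100,60])
a=fitpose(c,S([(265,190),(607,234),(583,362),(254,320)]),[(40,100,6),(40,-100,6),(-40,-100,6),(-40,100,6)],[580,-335,-7])
ht=S([(377,265),(484,276),(484,306),(377,295)]).mean(0); 
im2,c2=ld("w_b3"); S2=lambda l:(np.array(l,float)+.5)/2-.5+np.array([56,0])
# image up = -x(base), so top-right corner = (-40,+100)
b=fitpose(c2,S2([(265,295),(298,408),(15,475)]),[(-40,100,6),(40,100,6),(40,-100,6)],[580,-335,-7])
fitpose(c2,S2([(547,92),(700,92),(688,230),(541,230)]),[(-38,-43,9.5),(-38,43,9.5),(38,43,9.5),(38,-43,9.5)],[555,-4,-20])
# handle by dark mask in w_tray, top face z=40
g=cv2.cvtColor(im,cv2.COLOR_RGB2HSV); m=(g[:,:,2]<60).astype(np.uint8); m[:160]=0;m[190:]=0;m[:,:240]=0;m[:,305:]=0
for z in(6,40):
    r,p=rect(c,m,z); print("handle z",z,np.round(r[0],1),np.round(r[1],1),round(r[2],1))
print("clicked handle centre z23",ray(c,ht,23).round(1))
P,Q,s=pose();print(P.round(1))
E
```

```text
[ 580.89 -336.44   -7.32] resid px [[-0.7, -1.1], [1.2, -0.6], [0.5, 1.0], [-1.0, 1.2]]
[ 578.42 -334.5    -7.38] resid px [[0.1, -1.9], [1.0, 1.5], [-1.1, 0.7]]
[555.81  -4.33 -20.29] resid px [[0.9, 0.6], [-0.5, 0.1], [-1.3, -0.7], [0.8, -0.2]]
handle z 6 [ 576.7 -337.7] [61.8 17.1] 82.6
handle z 40 [ 583.5 -336.4] [57.3 15.9] 82.6
clicked handle centre z23 [ 580.1 -337.1   23. ]
[ 605.3 -155.7  237.8]
```

```bash
python3 - <<'E'
from h import *
f=go([580,-336.5,110],82.7)
f=go([580,-336.5,11],82.7,f)
E
```

```text
row -0.0806 -0.3563 0.2552 -0.0015 -0.0020 0.8524 nrows>= 10.7
row 0.0000 -0.0000 0.1980 0.0000 0.0000 0.0000 nrows>= 2.4
```

```bash
python3 -m jog '-0.02 -0.1 0 0 0 0.08;-0.04 -0.18 0.05 0 0 0.16;-0.06 -0.26 0.1 -0.001 -0.002 0.24;-0.08 -0.356 0.16 -0.001 -0.002 0.32;-0.08 -0.356 0.22 -0.001 -0.002 0.4;-0.08 -0.356 0.255 -0.001 -0.002 0.48;-0.08 -0.356 0.255 -0.001 -0.002 0.56;-0.08 -0.356 0.255 -0.001 -0.002 0.64;-0.08 -0.356 0.255 -0.001 -0.002 0.72;-0.08 -0.356 0.255 -0.001 -0.002 0.8;-0.08 -0.356 0.255 -0.001 -0.002 0.852;-0.08 -0.356 0.255 -0.001 -0.002 0.852;-0.08 -0.356 0.255 -0.001 -0.002 0.852;-0.08 -0.356 0.255 -0.001 -0.002 0.852' 0.1 20
python3 - <<'E'
from h import *
f=go([580,-336.5,11],82.7)
print(np.round(state()["qpos"],1))
E
```

```text
time_s: 23.42
ee_pos: [579.3, -335.2, 109.2]
ee_rot: [-179.9, -0.0, 82.9]
force: [1.0, -0.0, -0.3]
gripper_width: 50.6
row -0.0024 0.0022 0.1965 -0.0014 -0.0003 0.0021 nrows>= 2.4
[-31.   30.9  84.5  -0.   64.7 -23.9]
```

```bash
python3 -m jog '-0.002 0.002 0.06 -0.001 0 0.002;-0.002 0.002 0.11 -0.001 0 0.002;-0.002 0.002 0.15 -0.001 0 0.002;-0.002 0.002 0.18 -0.001 0 0.002;-0.002 0.002 0.195 -0.001 0 0.002;-0.002 0.002 0.195 -0.001 0 0.002;-0.002 0.002 0.195 -0.001 0 0.002'
python3 -m jog '0 0 0 0 0 0;0 0 0 0 0 0;0 0 0 0 0 0;0 0 0 0 0 0;0 0 0 0 0 0;0 0 0 0 0 0;0 0 0 0 0 0;0 0 0 0 0 0' -0.9 50
```

```text
time_s: 24.0
ee_pos: [580.1, -336.3, 11.9]
ee_rot: [-180.0, -0.0, 82.7]
force: [-0.1, 0.2, 0.4]
gripper_width: 50.2
time_s: 24.67
ee_pos: [580.3, -336.4, 12.2]
ee_rot: [-180.0, -0.0, 82.7]
force: [-1.0, 1.0, 2.1]
gripper_width: 13.7
```

```bash
python3 -m jog '0 0 -0.02 0 0 0;0 0 -0.06 0 0 0;0 0 -0.12 0 0 0;0 0 -0.18 0 0 0;0 0 -0.24 0 0 0;0 0 -0.26 0 0 0;0 0 -0.26 0 0 0;0 0 -0.26 0 0 0'
python3 - <<'E'
from h import *
f=go([556,-4,150],69.5); print(state()["force"],state()["torque"])
E
```

```text
time_s: 25.33
ee_pos: [579.6, -336.0, 141.2]
ee_rot: [-179.9, -0.1, 82.7]
force: [-0.6, 0.2, -4.7]
gripper_width: 14.1
row 0.6527 -0.1307 -0.0167 -0.0011 -0.0005 0.1471 nrows>= 8.0
[-0.57887196  0.19429283 -4.72403525] [ 0.01643389 -0.03144548  0.00738884]
```

```bash
python3 -m jog '0.05 -0.01 -0.01 0 0 0.02;0.12 -0.025 -0.017 -0.001 0 0.04;0.19 -0.038 -0.017 -0.001 0 0.06;0.26 -0.052 -0.017 -0.001 0 0.08;0.33 -0.066 -0.017 -0.001 0 0.1;0.4 -0.08 -0.017 -0.001 0 0.12;0.47 -0.094 -0.017 -0.001 0 0.14;0.54 -0.108 -0.017 -0.001 0 0.147;0.6 -0.12 -0.017 -0.001 0 0.147;0.653 -0.131 -0.017 -0.001 0 0.147;0.653 -0.131 -0.017 -0.001 0 0.147;0.653 -0.131 -0.017 -0.001 0 0.147;0.653 -0.131 -0.017 -0.001 0 0.147;0.653 -0.131 -0.017 -0.001 0 0.147;0.653 -0.131 -0.017 -0.001 0 0.147'
python3 - <<'E'
from fit import *
c=cam("wrist"); P,Q,s=pose(); im=grab_frame("wrist"); np.savez("pics/w_t5.npz",im=im,K=c[0],R=c[1],t=c[2])
print(P,s["force"],s["torque"])
h=cv2.inRange(cv2.cvtColor(im,cv2.COLOR_RGB2HSV),(95,60,40),(128,255,255)); h[255:]=0
n,lab,st,_=cv2.connectedComponentsWithStats(h); k=[k for k in range(1,n) if st[k,4]>30]; print(st[k].tolist())
v,u=np.nonzero(h); z=P[2]-12.2+6
p=np.array([Q.inv().apply(ray(c,q,z)-P) for q in zip(u,v)]); 
xs=p[:,0]; print("tool x max",np.percentile(xs,[99,100]).round(1))
for x0 in(70,80,90,97):
    q=p[abs(xs-x0)<3]; 
    if len(q): print(x0,q[:,1].min().round(1),q[:,1].max().round(1))
f=go([556,-4,42.2],69.5)
E
```

```text
time_s: 26.58
ee_pos: [555.6, -4.9, 149.4]
ee_rot: [-179.9, 0.0, 69.4]
force: [0.5, -0.6, -3.7]
gripper_width: 13.7
[555.60441136  -4.89138816 149.36009756] [ 0.49280038 -0.5642425  -3.66027865] [-0.059975   -0.08884136  0.07224724]
[[183, 51, 154, 202, 11501], [208, 98, 12, 14, 62], [0, 226, 21, 26, 401], [500, 226, 12, 26, 196]]
tool x max [99.  99.4]
70 -39.8 39.6
80 -39.0 38.9
90 -39.6 39.4
97 -39.2 39.0
row 0.0017 0.0002 0.2148 -0.0007 -0.0002 -0.0009 nrows>= 2.6
```

The tray is centred in the hand: its edges are at ±39.5 mm and its end is at 99.4 mm, against 40 and 100. Lowering.

```bash
python3 -m jog '0.002 0 0.04 -0.001 0 -0.001;0.002 0 0.09 -0.001 0 -0.001;0.002 0 0.13 -0.001 0 -0.001;0.002 0 0.16 -0.001 0 -0.001;0.002 0 0.17 -0.001 0 -0.001;0.002 0 0.17 -0.001 0 -0.001;0.002 0 0.17 -0.001 0 -0.001'
python3 - <<'E'
from h import *
f=go([556,-4,42.2],69.5)
E
```

```text
time_s: 27.22
ee_pos: [556.6, -4.3, 65.1]
ee_rot: [179.9, -0.0, 69.5]
force: [0.7, -0.2, -3.8]
gripper_width: 13.7
row 0.0000 -0.0014 0.0458 0.0009 -0.0004 -0.0003 nrows>= 0.5
```

```bash
python3 -m jog '0 -0.001 0.01 0 0 0;0 -0.001 0.02 0 0 0;0 -0.001 0.028 0 0 0;0 -0.001 0.035 0 0 0;0 -0.001 0.039 0 0 0;0 -0.001 0.042 0 0 0;0 -0.001 0.042 0 0 0;0 -0.001 0.042 0 0 0'
python3 -m jog '0 0 0.002 0 0 0;0 0 0.004 0 0 0;0 0 0.004 0 0 0;0 0 0.004 0 0 0'
```

```text
time_s: 27.88
ee_pos: [556.3, -4.1, 44.1]
ee_rot: [179.9, -0.0, 69.5]
force: [0.3, 0.0, -4.0]
gripper_width: 13.4
time_s: 28.22
ee_pos: [556.5, -4.1, 42.3]
ee_rot: [179.9, -0.0, 69.5]
force: [0.8, 0.4, -2.6]
gripper_width: 14.0
```

```bash
python3 -m jog '0 0 0.001 0 0 0;0 0 0.002 0 0 0;0 0 0.002 0 0 0;0 0 0.002 0 0 0'
```

```text
time_s: 28.55
ee_pos: [556.5, -4.1, 42.2]
ee_rot: [179.9, -0.0, 69.5]
force: [-2.0, 0.6, 6.2]
gripper_width: 13.7
```

Firm contact: the force went from -4 to +6 N. Now releasing, rising straight up and checking.

```bash
python3 -m jog '0 0 0 0 0 0;0 0 0 0 0 0;0 0 0 0 0 0;0 0 0 0 0 0;0 0 0 0 0 0;0 0 0 0 0 0' -0.1 10
python3 -m jog '0 0 -0.02 0 0 0;0 0 -0.06 0 0 0;0 0 -0.12 0 0 0;0 0 -0.2 0 0 0;0 0 -0.28 0 0 0;-0.08 0 -0.36 0 0 0;-0.16 0 -0.42 0 0 0;-0.16 0 -0.42 0 0 0;-0.16 0 -0.42 0 0 0;-0.16 0 -0.42 0 0 0;-0.16 0 -0.42 0 0 0;-0.16 0 -0.42 0 0 0' 
python3 look.py w_f tray_mid stack_mid tray_handle base
python3 - <<'E'
from fit import *
im,c=ld("w_f"); B=np.array([556,-4]); Ri=R.from_euler("z",20.5,degrees=True).as_matrix()[:2,:2]
hsv=cv2.cvtColor(im,cv2.COLOR_RGB2HSV)
h=cv2.inRange(hsv,(95,60,40),(128,255,255)); h[255:]=0
n,lab,st,_=cv2.connectedComponentsWithStats(h); k=1+np.argmax(st[1:,4]); print(st[k].tolist())
v,u=np.nonzero(lab==k); q=(np.array([ray(c,a,36)[:2] for a in zip(u,v)])-B)@Ri.T
print("tray in base: y max/min",q[:,1].max().round(1),q[:,1].min().round(1))
for y0 in(85,60,40,0,-30,-60,-85):
    s=q[abs(q[:,1]-y0)<3]
    if len(s): print(y0,s[:,0].min().round(1),s[:,0].max().round(1))
o=orange(im).astype(np.uint8); o[255:]=0; n,lab,st,_=cv2.connectedComponentsWithStats(o)
for k in range(1,n):
    if st[k,4]>60:
        v,u=np.nonzero(lab==k); q=(np.array([ray(c,a,30)[:2] for a in zip(u,v)])-B)@Ri.T; print("orange",st[k,4],q.min(0).round(1),q.max(0).round(1))
for n_,qs in(("scene",["lens","oil","tray_mid"]),("side",["oil","lens","tray_mid"])):
    cc=cam(n_); grab_frame(n_)
    for w in qs:
        for r in tip_of(w,n_)[:1]: print(n_,w,round(r["confidence"],2),ray(cc,r["location"],30 if w=="tray_mid" else 0).round(0))
print(state()["time_s"],state()["gripper_width"])
E
```

```text
time_s: 29.05
ee_pos: [556.6, -4.1, 42.1]
ee_rot: [179.9, -0.0, 69.5]
force: [-0.2, -0.5, -0.4]
gripper_width: 40.7
time_s: 30.05
ee_pos: [527.6, -78.0, 250.7]
ee_rot: [-180.0, -0.0, 69.5]
force: [-0.4, 0.3, -0.1]
gripper_width: 41.1
tray_mid [258. 100.] 0.61 [553.6  -1.2   0. ]
stack_mid [260. 102.] 0.22 [554.7  -5.   30. ]
tray_handle [261. 102.] 0.57 [556.9  -4.6  23. ]
[224, 5, 75, 181, 6709]
tray in base: y max/min 99.0 -99.0
85 -39.4 39.5
60 -39.1 39.3
40 -39.5 39.8
0 -39.5 39.9
-30 -39.0 39.6
-60 -39.7 40.4
-85 -39.2 39.9
orange 928 [-91.7  67.6] [-40.4  89.8]
orange 818 [41.2 66.7] [85.7 88.9]
orange 628 [-87.7 -89.1] [-40.6 -67.9]
orange 651 [ 41.3 -88.9] [ 89.5 -67.8]
orange 521 [ 266.3 -100.1] [301.7 -68.8]
orange 187 [-127.8 -193.9] [-106.4 -172.7]
orange 187 [ 104.9 -193.6] [ 126.2 -172.4]
scene lens 0.53 [737. 213.   0.]
scene oil 0.51 [ 787. -180.    0.]
scene tray_mid 0.78 [555.  -6.  30.]
side oil 0.73 [ 782. -174.    0.]
side lens 0.66 [750. 204.   0.]
side tray_mid 0.88 [556.  16.  30.]
30.7 41.05819463105408
```

```bash
python3 -c "
from workcell import *
print(job_done())"
```

```text
the job is handed in; nothing more can be done
None
```

I handed the job in at about 31 s of the 62 s allowed. The orange spacer bar is seated in the empty lugs, and the blue tray lies on both bars.

**What I did:** I took the bar out of the caddy by its free end, set it on the bench and gripped it again at its middle. I lowered it between the lugs until it touched (about 1.4 N). Then I picked the tray up by its handle, lowered it onto the bars until it touched (about 6 N), opened the gripper and rose clear.

**Last checks** (by wrist-camera measurement; I had used up my picture views before placing the tray):

| Item | Measured | Ideal |
|---|---|---|
| Tray edges across the base (x) | about -39.5 to +39.9 mm | ±40 mm |
| Tray ends along the base (y) | -99 to +99 mm | ±100 mm |
| New bar's ends along x | -87.7 and +89.5 mm | ±90 mm |
| Other bar's ends along x | -91.7 and +85.7 mm | ±90 mm |

- **Other bar:** it sits about 3 mm off centre by this measure. Before I placed the tray I measured it 1 to 3 mm off in the same direction, so I don't think it moved.
- **Lens and bottle:** the detections put them where they started, within about 10 mm.
- **Wet slides:** they looked untouched before the tray went on. I could not see them afterwards.

**What went wrong or disagreed:**
- **Fingertips:** they end about 3 mm short of the TCP, not 22 mm ahead of it as stated. The first grip on the bar was therefore very shallow. My first try at its middle closed above it without touching it. I corrected the height and the grip then held.
- **Bar on the bench:** because of that shallow grip I tilted the bar slightly as I set it down. Its near end may have dropped a few millimetres there.
- **Side-camera reading:** one side-camera detection put the tray centre 20 mm off in y. I trusted the wrist and scene measurements, which agree with each other.

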